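Post a rejected steel block through the sprung flap of the quarantine box

ROBOT

A 7-joint arm with a two-finger parallel gripper is mounted at the origin on a cart in front of the work surface, level with it; the furniture and walls round the work are solid. World frame = base frame: x ahead of the robot, y to its left, z up, the work surface at z = 0. Lengths are in m, angles in rad, forces in N, time in s.
With the tool pointing down it reaches from about 0.35 to 0.9 m from the base axis. Payload 7.2 kg.
Tool frame: the origin (TCP) lies midway between the tips of the shut fingers; the grasp point (between the pads) lies 19 mm behind it (bot.grip_point_offset is the distance from the TCP to the grasp point, in m); z points along the fingers, y is the line along which they close (so a half turn about z gives the same grasp; the last joint's range is limited). The gripper opens to 88 mm and grips with 3 to 60 N. Pads are 20 mm wide; open, the fingers measure 115 mm over their backs; the gripper's body (75 mm by 178 mm) begins 61 mm behind the grasp point.
Start: joints at [1.11, 0.411, -0.013, 1.596, 0.006, 1.134, -0.082], TCP at [0.239, -0.577, 0.191] pointing down, gripper open.
Joint ranges: [-2.95, 2.95], [-0.29, 1.99], [-1.47, 1.44], [0.14, 2.54], [-1.03, 4.17], [0.13, 1.85], [-2.86, 2.86]. Speed limits (rad/s): [2.39, 2.39, 3.01, 3.01, 3.14, 3.14, 3.14].

INTERFACE

Orientations are given as a unit quaternion [x, y, z, w].
In Python, from station import bot gives the robot as it stands.
- The arm moves only by the shell command python3 -m handwheel 'ROWS' [FORCE]. ROWS is JSON, one flat list of numbers, 5 for each row, row after row: the shift along the tool's x, y, z in units of 15 cm (1.0 is 15 cm), then the turn about the tool's z in units of 45 degrees (1.0 is 45 degrees), then the opening, from -1 (shut) to 1 (fully open). In form: [dx, dy, dz, spin, jaw, dx, dy, dz, spin, jaw, ...]. A call has 1 to 10 rows; each row is the pose to reach, as a shift and turn from the pose commanded when the call began, along the tool's axes at that moment; what a row does not reach only later rows make up. A row lasts 1/10 s, in which the tool goes at most 50 mm and 8.59 degrees, less where a joint would pass 70% of its speed; a pose out of reach is approached as far as the arm can. A call with a number of a shift or a turn outside -1 to 1 is refused whole. A call with a gripper value outside its range is refused whole. The fingers move at their own pace and stop on an object; FORCE is the grip in N (left out, the last holds). Time passes only in rows, so rows that repeat a pose let the fingers close. It gives the time, the measured TCP pose, the force, the opening and the grip force at its end, in the units of the state.
- bot.get_obs(): the state, without advancing time (a new reading comes with each control period).
- bot.snapshot(name): name is "scene" or "top" or "wrist"; returns a dict with "img" (480x640x3 uint8, red, green, blue), "K" (3x3 intrinsics, pixels), "origin" and "rotation" of the camera in the world; the wrist camera has in their place "T_tool_cam" (4x4, takes a point from camera to tool coordinates, whose origin is the TCP and whose axes are the flange's). Camera axes: x right, y up, looking along -z (the intrinsics and any distortion apply to the point x, -y, -z); pixel columns grow to the right and rows downward; lengths in m; the calibration is good to about 2 mm. A picture is of the moment at which its call begins: read the wrist's pose just before it. There is no depth.
- bot.close_job(): hands the job in; it is judged then, once.
Trained networks look in a picture, given as the dict that the camera call returned (one of the last four; its "shot" number tells which), for a name from the list of things; names that differ only in an ending like _2 or _b are one class to them, and where a whole thing is asked for, a point or a joint stands for the part that bears it (a point fixed in the world has none). Each returns a list of dicts, best first, with "p" (0 to 1); they miss things now and then, are a little off and sometimes report something else, mostly with a low value. They report only what shows in the picture. A call takes as long as a camera call. They do not tell look-alikes from the thing itself.
- bot.look_for(picture, target): "pixel" ([row, column] in pixels, amid what is visible of it).
The state is a dict: "clock": time; "joint_positions": joint angles; "dq": joint speeds; "joint_torque": joint torques, N m; "tcp_pos": TCP position; "ee_rot": TCP orientation; "ft_force": force on the tool from outside, world axes, zero at the start; "ft_torque": the same for the moment, N m; "grip_width": finger opening in m; "finger_force": force on a finger pad.
Only numpy, scipy, OpenCV 4.12 (cv2) and the standard library are available. Lean on these libraries where they do the work, as an engineer would, in place of code of your own. Each camera call takes 0.05 s, during which the arm holds its last target. There are 200 camera calls.

TASK

The ground steel block is out of tolerance: set it down flat on the steel ledge of the red reject box and let go of it there, outside the flap, then push it along the ledge through the sprung flap until it drops into the box and the flap has shut behind it. Leave the two bushings and the plastic housing where they are.

Things in the scene. Friction and masses are not known exactly. Their poses are not given: they have to be found in the camera images.
- steel_block: the rejected part: bright grey ground steel block with a small dark spot, 30 (its x) x 50 (its y) x 25 mm high, about 0.3 kg, loose on the table. Origin: centre of its underside.
- reject_box: red sheet-metal reject box, fixed, 130 mm wide, 125 mm deep, lid closed, its top 126 mm above the table. Origin: on the table under the outer face of the front wall (5 mm thick), mid-width; x is level and points straight into the box, y left, z up. Mouth in the front wall: 80 mm wide, 75 to 111 mm above the table, closed by the flap. 
- ledge (a point): a good place to set the block down: on top of the level steel ledge (120 mm wide, 75 mm above the table, running 104 mm out from the front wall, level with the mouth's lower edge), mid-width, 55 mm in front of the wall. Axes as those of the box.
- mouth (a point): middle of the mouth's lower edge, in the outer face of the front wall, at ledge height. Axes as those of the box. The support ends 5 mm behind it: a thing pushed on until its centre is past that edge tips, slides down a steep chute (55 degrees) and drops into the box, so a pusher coming down from above need not reach under the lintel.
- flap (a joint): black flap with a yellow strip, 94 mm wide and 42 mm high, that closes the mouth from inside. It hangs from a hinge 9 mm behind the outer face of the front wall and 115 mm above the table and swings only inward. 0 rad: shut (hanging); 1.4 rad: fully open. A light spring shuts it: about 0.3 N at its lower edge to start it, about 1 N when wide open.
- flap_edge (a point): middle of the flap's lower edge; shut, it is 73 mm above the table, 9 mm behind the outer face of the front wall
- bushing_1: cream plastic bushing standing upright, 30 mm across, 30 mm high, loose; leave it. Origin: centre of its underside.
- bushing_2: grey bushing standing upright, 30 mm across, 30 mm high, loose; leave it. Origin: centre of its underside.
- housing_2: greyish beige plastic housing, 42 x 62 x 27 mm, light and loose; leave it. Origin: centre of its underside.
Things that resemble listed ones, but are neither listed nor needed, are in the scene too. What is shaped like the steel_block but orange or turquoise is not meant.

How it is judged:
On the way, in this order (a step that is already met when the one before it is completed fails the run):
1. the block lies flat on the ledge outside the flap, let go and at rest, with the flap shut (x of steel_block in the frame of reject_box between -0.105 and -0.012 m and y of steel_block in the frame of reject_box between -0.06 and 0.06 m and z of steel_block in the frame of reject_box between 0.07 and 0.08 m and angle between steel_block's own z axis and vertical below 0.12 rad and linear speed of steel_block below 0.03 m/s and contact force between the fingers and steel_block below 0.3 N and value of joint flap below 0.1 rad), for 0.2 s.
2. the block, pushed by the fingers along the ledge, stands in the mouth and holds the flap open (value of joint flap above 0.3 rad and contact force between steel_block and flap above 0.02 N and contact force between the fingers and steel_block above 0.02 N and x of steel_block in the frame of reject_box above -0.03 m and z of steel_block in the frame of reject_box above 0.06 m).
At the end, for the whole second after the job is handed in: the steel block lies at rest inside the red box (between its walls, its origin less than 65 mm above the table) and the flap is shut to within 0.06 rad (x of steel_block in the frame of reject_box between 0.01 and 0.12 m and y of steel_block in the frame of reject_box between -0.062 and 0.062 m and z of steel_block in the frame of reject_box below 0.065 m and linear speed of steel_block below 0.02 m/s and value of joint flap below 0.06 rad); the robot touches nothing.
It fails at once if the cream bushing is moved more than 25 mm (distance of bushing_1 from where it was at the start of the episode above 0.025 m).
It fails at once if the grey bushing is moved more than 25 mm (distance of bushing_2 from where it was at the start of the episode above 0.025 m).
It fails at once if the plastic housing is moved more than 25 mm (distance of housing_2 from where it was at the start of the episode above 0.025 m).
It also fails if it takes over 48 s, if anything falls off the work surface, if the arm or the gripper's body presses on something with over 40 N, if the wrist force passes 120 N, or if a joint passes its speed limit or range.

## Working session

There is one attempt and no reset: what is moved stays moved. The work goes in short steps, Python scripts to look and compute and a shell command to move; the robot and the scene stay as the last step left them, time stands still between calls to the robot, and variables do not carry over. Pictures are saved under pics/ and viewed, at most 10 in all, crops included, and the job is handed in when it is done.

```bash
ls; mkdir -p pics; cat > h.py <<'E'
import numpy as np, cv2
from scipy.spatial.transform import Rotation as R
from station import bot
def cam(s):
    if 'T_tool_cam' in s:
        o=s['obs']; T=np.eye(4); T[:3,:3]=R.from_quat(o['ee_rot']).as_matrix(); T[:3,3]=o['tcp_pos']
        T=T@np.array(s['T_tool_cam']); return T[:3,3],T[:3,:3]
    return np.array(s['origin']),np.array(s['rotation'])
def snap(n):
    o=bot.get_obs(); s=bot.snapshot(n); s['obs']=o; return s
def save(s,f,crop=None,k=1):
    im=s['img'][:,:,::-1]
    if crop: r0,r1,c0,c1=crop; im=im[r0:r1,c0:c1]
    cv2.imwrite('pics/'+f,cv2.resize(im,None,fx=k,fy=k,interpolation=cv2.INTER_CUBIC))
def ray(s,px):
    o,r=cam(s); K=np.array(s['K']); v=np.linalg.inv(K)@[px[1],px[0],1]
    d=r@[v[0],-v[1],-v[2]]; return o,d/np.linalg.norm(d)
def onz(s,px,z):
    o,d=ray(s,px); return o+d*(z-o[2])/d[2]
def proj(s,p):
    o,r=cam(s); q=r.T@(np.array(p)-o); q=np.array(s['K'])@[q[0],-q[1],-q[2]]; return (q[1]/q[2],q[0]/q[2])
def tri(obs):
    A=0;b=0
    for s,px in obs:
        o,d=ray(s,px); M=np.eye(3)-np.outer(d,d); A=A+M; b=b+M@o
    return np.linalg.solve(A,b)
E
cat > a.py <<'E'
from h import *
np.set_printoptions(precision=3,suppress=True)
S={n:snap(n) for n in('scene','top')}
for n,s in S.items():
    save(s,n+'.png'); print(n,[k for k in s], cam(s)[0])
    for t in('steel_block','reject_box','flap','bushing_1','housing_2','ledge','mouth','flap_edge'):
        try: print(t,[(np.round(d['pixel']).astype(int).tolist(),round(d['p'],2),onz(s,d['pixel'],.02).round(3).tolist()) for d in bot.look_for(s,t)])
        except Exception as e: print(t,e)
o=bot.get_obs(); print(o['clock'],o['tcp_pos'],R.from_quat(o['ee_rot']).as_matrix())
E
python3 a.py
```

```text
pics
scene ['img', 'K', 'origin', 'rotation', 'shot', 'obs'] [0.038 0.552 0.484]
steel_block matmul: Input operand 1 has a mismatch in its core dimension 0, with gufunc signature (n?,k),(k,m?)->(n?,m?) (size 3 is different from 4)
reject_box matmul: Input operand 1 has a mismatch in its core dimension 0, with gufunc signature (n?,k),(k,m?)->(n?,m?) (size 3 is different from 4)
flap matmul: Input operand 1 has a mismatch in its core dimension 0, with gufunc signature (n?,k),(k,m?)->(n?,m?) (size 3 is different from 4)
bushing_1 matmul: Input operand 1 has a mismatch in its core dimension 0, with gufunc signature (n?,k),(k,m?)->(n?,m?) (size 3 is different from 4)
housing_2 matmul: Input operand 1 has a mismatch in its core dimension 0, with gufunc signature (n?,k),(k,m?)->(n?,m?) (size 3 is different from 4)
ledge matmul: Input operand 1 has a mismatch in its core dimension 0, with gufunc signature (n?,k),(k,m?)->(n?,m?) (size 3 is different from 4)
mouth matmul: Input operand 1 has a mismatch in its core dimension 0, with gufunc signature (n?,k),(k,m?)->(n?,m?) (size 3 is different f
[... 535 characters left out ...]
 []
bushing_1 matmul: Input operand 1 has a mismatch in its core dimension 0, with gufunc signature (n?,k),(k,m?)->(n?,m?) (size 3 is different from 4)
housing_2 matmul: Input operand 1 has a mismatch in its core dimension 0, with gufunc signature (n?,k),(k,m?)->(n?,m?) (size 3 is different from 4)
ledge matmul: Input operand 1 has a mismatch in its core dimension 0, with gufunc signature (n?,k),(k,m?)->(n?,m?) (size 3 is different from 4)
mouth matmul: Input operand 1 has a mismatch in its core dimension 0, with gufunc signature (n?,k),(k,m?)->(n?,m?) (size 3 is different from 4)
flap_edge []
0.9 [ 0.239 -0.577  0.191] [[ 0.924  0.383 -0.   ]
 [ 0.383 -0.924 -0.   ]
 [-0.     0.    -1.   ]]
```

Rotation is a quaternion; fix that.

```bash
sed -i "s/return np.array(s\['origin'\]),np.array(s\['rotation'\])/return np.array(s['origin']),R.from_quat(s['rotation']).as_matrix()/" h.py; python3 a.py
```

```text
scene ['img', 'K', 'origin', 'rotation', 'shot', 'obs'] [0.038 0.552 0.484]
steel_block [([281, 332], 0.81, [0.439, -0.13, 0.02]), ([253, 395], 0.77, [0.387, -0.297, 0.02])]
reject_box [([264, 201], 0.72, [0.687, -0.049, 0.02]), ([262, 312], 0.25, [0.51, -0.173, 0.02])]
flap [([252, 216], 0.9, [0.7, -0.105, 0.02])]
bushing_1 [([260, 314], 0.67, [0.508, -0.18, 0.02]), ([270, 377], 0.54, [0.387, -0.212, 0.02])]
housing_2 [([234, 349], 0.89, [0.511, -0.326, 0.02]), ([265, 202], 0.48, [0.684, -0.047, 0.02])]
ledge [([270, 204], 0.88, [0.667, -0.036, 0.02]), ([262, 314], 0.57, [0.507, -0.176, 0.02])]
mouth [([264, 204], 0.71, [0.681, -0.052, 0.02])]
flap_edge [([252, 211], 0.86, [0.708, -0.1, 0.02])]
top ['img', 'K', 'origin', 'rotation', 'shot', 'obs'] [ 0.277 -0.141  1.275]
steel_block [([267, 320], 0.62, [0.447, -0.145, 0.02]), ([304, 433], 0.53, [0.357, -0.408, 0.02]), ([288, 394], 0.52, [0.394, -0.319, 0.02])]
reject_box [([187, 260], 0.97, [0.641, -0.002, 0.02])]
flap [([186, 256], 0.47, [0.644, 0.006, 0.02])]
bushing_1 [([235, 341], 0.52, [0.521, -0.197, 0.02])]
housing_2 [([234, 404], 0.58, [0.524, -0.345, 0.02])]
ledge [([187, 256], 0.74, [0.64, 0.006, 0.02])]
mouth [([188, 258], 0.93, [0.638, 0.0, 0.02])]
flap_edge []
1.8 [ 0.239 -0.577  0.191] [[ 0.924  0.383  0.   ]
 [ 0.383 -0.924 -0.   ]
 [ 0.     0.    -1.   ]]
```

View pics/scene.png

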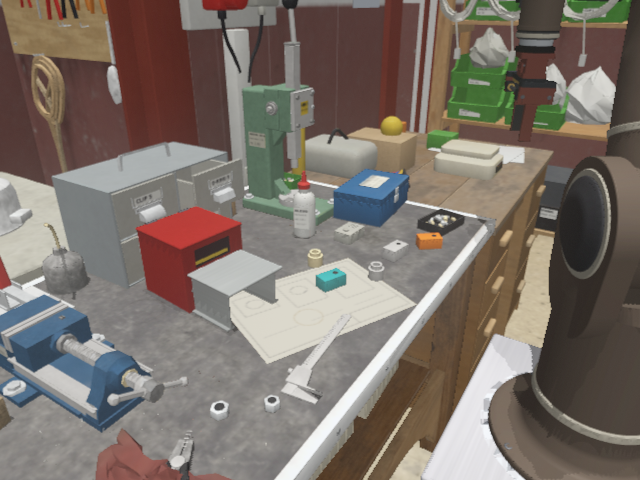

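View pics/top.png

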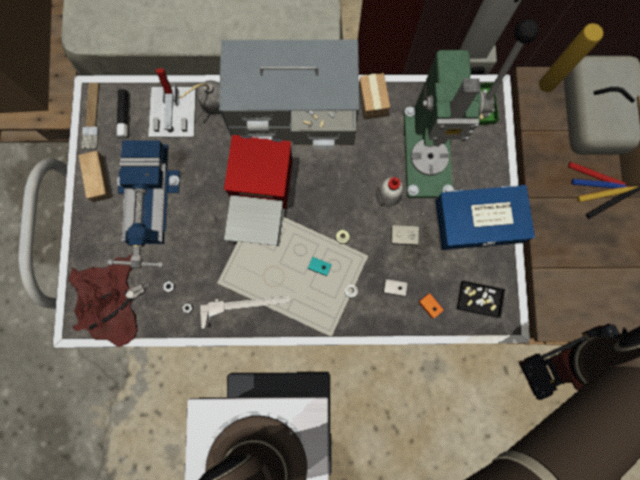

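Scene shows the red box at (264,190) with its grey ledge at (280,235). Candidates for the steel block (top view pixels): turquoise (267,320), orange (304,432), bright grey with dark spot (288,395), beige housing (234,404). I choose the bright grey one at (288,395), scene (250,395), and check it in a crop.

```bash
cat > b.py <<'E'
from h import *
np.set_printoptions(precision=4,suppress=True)
s=snap('top'); c=snap('scene')
a=cv2.resize(s['img'][215:325,325:455],None,fx=5,fy=5,interpolation=cv2.INTER_CUBIC)[:,:,::-1]
b=cv2.resize(s['img'][125:255,210:310],None,fx=550/130,fy=550/130,interpolation=cv2.INTER_CUBIC)[:,:,::-1]
cv2.imwrite('pics/crops.png',np.hstack([a,b])[:, :]if a.shape[1]+b.shape[1]<=800 else cv2.resize(np.hstack([a,b]),(800,int(550*800/(a.shape[1]+b.shape[1])))))
save(c,'sc2.png',(190,340,120,320),4)
hsv=cv2.cvtColor(s['img'],cv2.COLOR_RGB2HSV)
m=(((hsv[:,:,0]<8)|(hsv[:,:,0]>172))&(hsv[:,:,1]>180)&(hsv[:,:,2]>120)).astype(np.uint8); m[:,:215]=0;m[:,310:]=0;m[:125]=0;m[255:]=0
pts=np.argwhere(m); W=np.array([onz(s,p,.126)[:2] for p in pts]).astype(np.float32)
r=cv2.minAreaRect(W); print('lid',r,cv2.boxPoints(r))
g=s['img'][278:300,378:412].astype(int).min(2); print(g)
m=np.zeros(s['img'].shape[:2],bool); m[278:300,378:412]=g>150
W=np.array([onz(s,p,.025)[:2] for p in np.argwhere(m)]).astype(np.float32)
print('block',cv2.minAreaRect(W), W.mean(0))
# two-view
for n in('steel_block','bushing_1','housing_2'):
    A=bot.look_for(s,n);B=bot.look_for(c,n)
    for x in A:
        for y in B:
            p=tri([(s,x['pixel']),(c,y['pixel'])]); e=np.hypot(*(np.array(proj(s,p))-x['pixel']))
            if e<3: print(n,p,round(e,1),np.round(x['pixel']))
E
python3 b.py
```

```text
lid ((0.6604841351509094, -0.008546993136405945), (0.13130049407482147, 0.12660983204841614), 83.11165618896484) [[ 0.5898 -0.0661]
 [ 0.7155 -0.0813]
 [ 0.7312  0.049 ]
 [ 0.6055  0.0642]]
[[ 70  71  71  73  75  71  68  72  80  84  83  80  74  78  81  75  79  79
   74  76  67  74  81  77  74  69  76  74  75  72  72  71  69  73]
 [ 70  75  73  69  75  69  73  82 110 125 115 116 104 100  99  95  88  84
   82  78  73  76  72  77  67  74  70  69  68  68  79  71  74  77]
 [ 71  72  78  70  70  62  65  94 140 163 161 157 149 150 138 134 114 116
  104 105  96  93  87  75  73  74  70  72  74  77  68  68  71  69]
 [ 70  71  74  75  70  66  70 112 157 183 185 184 179 182 173 169 161 160
  154 149 141 137 119 109 105 100  93  88  82  77  67  72  71  70]
 [ 71  69  75  72  65  61  74 126 169 190 188 188 183 184 187 186 187 181
  178 174 179 165 164 158 151 146 136 125 116  85  75  74  73  71]
 [ 65  70  76  72  63  60  73 132 175 191 190 190 191 189 187 188 190 188
  189 188 187 189 179 183 180 177 167 162 143 106  80  71  73  76]
 [ 64  74  72  70  63  61  83 141 188 196 192 192 185 189 190 18
[... 1890 characters left out ...]
73  84  77  79  71]
 [ 80  81  72  79  79  77  79  73  78  86  80  80  83  78  82  78  78  79
   82  81  82  85  80  78  80  77  76  74  77  83  82  80  83  74]
 [ 82  82  86  78  77  73  78  75  80  77  83  83  85  82  83  88  77  79
   76  78  79  81  85  83  80  77  80  84  78  78  77  82  73  81]]
block ((0.39719918370246887, -0.32070299983024597), (0.04779602214694023, 0.028354818001389503), 80.09272766113281) [ 0.3973 -0.32  ]
steel_block [ 0.4528 -0.1493  0.0085] 0.9 [264. 321.]
steel_block [ 0.3936 -0.3177  0.0116] 1.4 [290. 394.]
bushing_1 [ 0.3951 -0.2183  0.011 ] 0.9 [288. 351.]
bushing_1 [ 0.5287 -0.2022  0.0071] 1.9 [232. 342.]
housing_2 [ 0.518  -0.3496  0.0088] 0.0 [237. 405.]
```

View pics/crops.png

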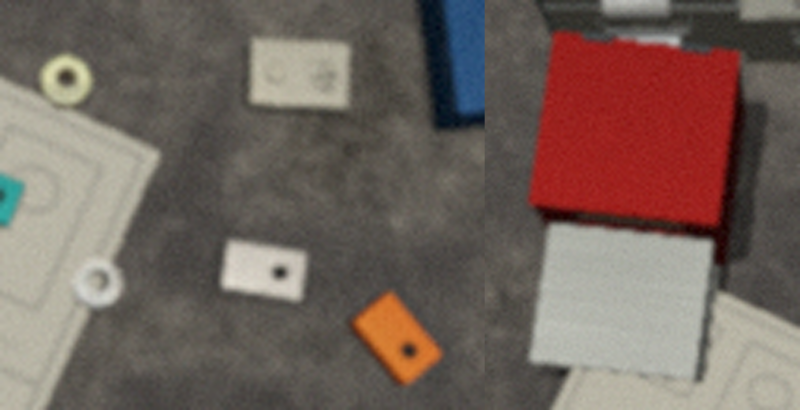

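The crop shows the bright grey block with a dark spot at crop (270,263), i.e. top (288,395), clear of the orange one; red lid and ledge are to the right. Block ≈ (0.397,-0.320), long axis 80°; box x axis ≈ -6.9°, mouth ≈ (0.598,-0.001). I'll move over the block.

```bash
python3 -m handwheel '[0.25,-0.2,0,0,0.6, 0.5,-0.4,0,0,0.6, 0.8,-0.59,0,0,0.6, 0.8,-0.59,0,0,0.6]' 30; python3 -m handwheel '[0.25,-0.2,0,0.18,0.6, 0.5,-0.4,0,0.36,0.6, 0.7,-0.5,0,0.54,0.6, 0.7,-0.5,0,0.72,0.6, 0.7,-0.5,0,0.72,0.6,0.7,-0.5,0,0.72,0.6]'
cat > c.py <<'E'
from h import *
np.set_printoptions(precision=4,suppress=True)
s=snap('wrist'); o=s['obs']; print(o['clock'],o['tcp_pos'],R.from_quat(o['ee_rot']).as_matrix(),o['grip_width'],o['ft_force'])
print('predicted px',proj(s,[.397,-.32,.025]))
for d in bot.look_for(s,'steel_block'): print(d['pixel'],d['p'],onz(s,d['pixel'],.02))
save(s,'w1.png')
E
python3 c.py
```

```text
clock: 2.6
tcp_pos: [0.321, -0.444, 0.1918]
ee_rot: [0.98, 0.199, 0.001, -0.001]
ft_force: [-0.1, 0.2, 0.2]
grip_width: 0.0706
finger_force: 0.0
clock: 3.2
tcp_pos: [0.3841, -0.341, 0.1914]
ee_rot: [0.996, -0.084, -0.0, 0.0]
ft_force: [-0.2, -0.7, -0.1]
grip_width: 0.0703
finger_force: 0.0
3.2 [ 0.3841 -0.341   0.1914] [[ 0.9857 -0.1683 -0.0002]
 [-0.1683 -0.9857 -0.0005]
 [-0.0001  0.0005 -1.    ]] 0.07031981082941438 [-0.2172 -0.7492 -0.1113]
predicted px (np.float64(202.55645272318046), np.float64(289.0900956953211))
[198.7, 289.6] 0.91 [ 0.4    -0.3208  0.02  ]
[177.1, 106.9] 0.62 [ 0.4508 -0.149   0.02  ]
[227.6, 377.2] 0.58 [ 0.3563 -0.4025  0.02  ]
```

View pics/w1.png

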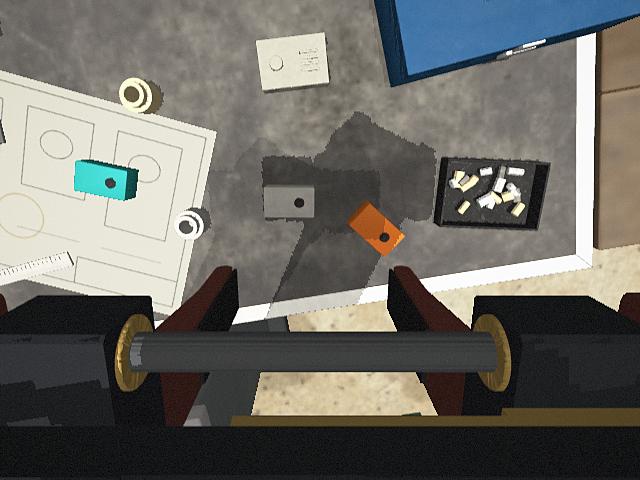

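The wrist view shows the block, axis-aligned with the tool, centre near (200,289), with the orange one close at (228,377) and grey bushing at (224,188). Descend.

```bash
python3 -m handwheel '[0.07,-0.15,0.2,0,0.45, 0.07,-0.15,0.45,0,0.45, 0.07,-0.15,0.7,0,0.45, 0.07,-0.15,0.9,0,0.45, 0.07,-0.15,0.9,0,0.45]'
cat > d.py <<'E'
from h import *
np.set_printoptions(precision=4,suppress=True)
s=snap('wrist'); o=s['obs']; print(o['clock'],o['tcp_pos'],o['grip_width'],o['ft_force'])
save(s,'w2.png',(60,400,120,520),1.5)
for d in bot.look_for(s,'steel_block'): print(d['pixel'],d['p'],onz(s,d['pixel'],.02))
a=np.array(o['tcp_pos']); print('tcp-ground px',proj(s,[a[0],a[1],.025]), 'block pred',proj(s,[.3985,-.32,.025]))
E
python3 d.py
```

```text
clock: 3.8
tcp_pos: [0.3957, -0.3189, 0.0529]
ee_rot: [0.996, -0.086, -0.003, -0.002]
ft_force: [-0.9, -0.5, -0.3]
grip_width: 0.0638
finger_force: 0.0
3.8 [ 0.3957 -0.3189  0.0529] 0.06384388875007449 [-0.929  -0.5082 -0.2886]
[209.8, 39.0] 0.95 [ 0.4498 -0.1566  0.02  ]
[279.9, 443.9] 0.9 [ 0.3611 -0.3991  0.02  ]
[243.9, 312.9] 0.82 [ 0.3994 -0.3197  0.02  ]
tcp-ground px (np.float64(251.94301195586823), np.float64(312.73787784341704)) block pred (np.float64(247.4125288829851), np.float64(313.69460325003945))
```

View pics/w2.png

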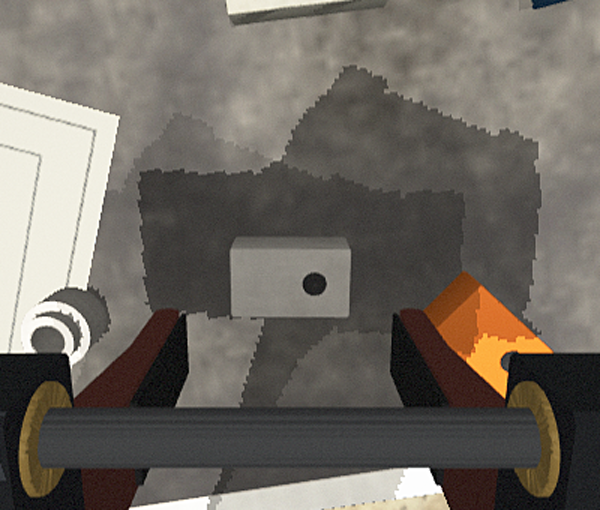

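The view shows the block centred between the fingers, (248,313) in the full picture; orange clears the right finger. Lower, grip, and lift.

```bash
python3 -m handwheel '[0.015,0.005,0.15,0,0.45, 0.015,0.005,0.28,0,0.45, 0.015,0.005,0.32,0,0.45, 0.015,0.005,0.32,0,0.45, 0.015,0.005,0.32,0,-0.2, 0.015,0.005,0.32,0,-0.2, 0.015,0.005,0.32,0,-0.2,0.015,0.005,0.32,0,-0.2,0.015,0.005,0.32,0,-0.2]' 30
```

```text
clock: 4.8
tcp_pos: [0.401, -0.3211, 0.0086]
ee_rot: [0.996, -0.086, 0.0, 0.0]
ft_force: [-0.4, -0.0, 0.4]
grip_width: 0.0357
finger_force: 0.0
```

Width 36 mm with no force means no grip on the 50 mm side; look.

```bash
sed -i 's/w2.png/w3.png/' d.py; python3 d.py
```

```text
4.8 [ 0.401  -0.3211  0.0086] 0.03569532649003513 [-0.4095 -0.0387  0.4458]
[238.8, 14.0] 0.93 [ 0.4454 -0.1755  0.02  ]
[272.5, 313.5] 0.59 [ 0.4017 -0.3216  0.02  ]
tcp-ground px (np.float64(277.3438249374997), np.float64(312.6880830036361)) block pred (np.float64(282.1782309912503), np.float64(311.41463978314073))
```

View pics/w3.png

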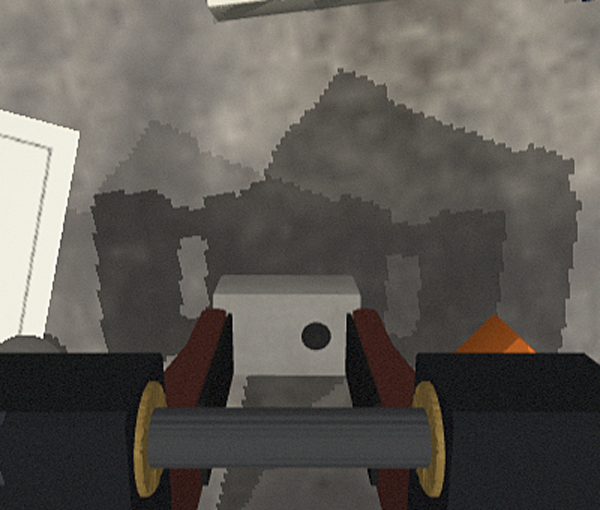

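```bash
python3 - <<'E'
from h import *
np.set_printoptions(precision=3,suppress=True)
s=snap('wrist'); o=s['obs']; M=R.from_quat(o['ee_rot']).as_matrix(); t=np.array(o['tcp_pos'])
print(np.array(s['T_tool_cam']))
f=lambda p:((np.array(p)-[60,120])*1.5).round().tolist()
for z in (0,-.01,-.02,-.03,-.04):
  print(z,[f(proj(s,t+M@[x,y,z])) for x in(.01,-.01) for y in(-.018,.018)])
E
```

```text
[[ 0.     0.97   0.244  0.066]
 [ 1.    -0.    -0.    -0.   ]
 [-0.     0.244 -0.97  -0.192]
 [ 0.     0.     0.     1.   ]]
0 [[284.0, 239.0], [284.0, 339.0], [336.0, 240.0], [336.0, 338.0]]
-0.01 [[292.0, 237.0], [292.0, 341.0], [346.0, 238.0], [346.0, 340.0]]
-0.02 [[301.0, 234.0], [301.0, 344.0], [358.0, 235.0], [358.0, 343.0]]
-0.03 [[311.0, 231.0], [311.0, 347.0], [371.0, 232.0], [371.0, 346.0]]
-0.04 [[322.0, 227.0], [322.0, 351.0], [385.0, 229.0], [385.0, 349.0]]
```

The visible finger corner projects to about 30 mm behind the TCP: the fingers are above the block (tips rise when open). Open again and lower in small steps, watching the force.

```bash
python3 -m handwheel '[-0.01,0,0,0,0.45, -0.01,0,0,0,0.45, -0.01,0,0,0,0.45, -0.01,0,0.03,0,0.45, -0.01,0,0.05,0,0.45, -0.01,0,0.05,0,0.45]'; python3 - <<'E'
from h import *
s=snap('wrist'); print(bot.get_obs()['tcp_pos'],bot.get_obs()['grip_width']); save(s,'w4.png',(60,400,120,520),1.5)
E
```

```text
clock: 5.55
tcp_pos: [0.3989, -0.3204, 0.0002]
ee_rot: [0.996, -0.086, -0.0, -0.0]
ft_force: [-0.9, -0.4, 0.5]
grip_width: 0.0636
finger_force: 0.0
[ 0.39907985 -0.32052627  0.00044571] 0.06351861182211603
```

View pics/w4.png

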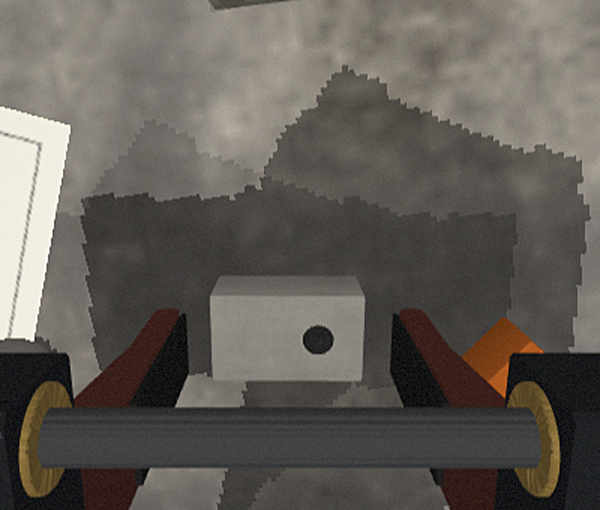

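Fingers are still higher than the block's top: their scale is 3.2 px/mm against 3.06 for the top. I'll keep lowering in small steps.

```bash
python3 -m handwheel '[0,0,0.035,0,0.45, 0,0,0.07,0,0.45, 0,0,0.07,0,0.45]'
```

```text
clock: 5.9
tcp_pos: [0.3988, -0.3204, -0.0105]
ee_rot: [0.996, -0.086, -0.001, -0.0]
ft_force: [-0.0, -0.0, 0.6]
grip_width: 0.0635
finger_force: 0.0
```

```bash
python3 -m handwheel '[0,0,0.03,0,0.45, 0,0,0.06,0,0.45, 0,0,0.06,0,0.45]'; python3 -m handwheel '[0,0,0.01,0,0.45, 0,0,0.02,0,0.45, 0,0,0.02,0,0.45]'
```

```text
clock: 6.2
tcp_pos: [0.3989, -0.3205, -0.0193]
ee_rot: [0.996, -0.086, -0.0, -0.0]
ft_force: [-0.2, -0.4, -0.7]
grip_width: 0.0638
finger_force: 0.0
clock: 6.5
tcp_pos: [0.3993, -0.3207, -0.0217]
ee_rot: [0.996, -0.086, -0.0, -0.0]
ft_force: [0.0, 0.4, -0.3]
grip_width: 0.0639
finger_force: 0.0
```

No table contact even at TCP z = -0.022, so the tips overlap the block now. Grip.

```bash
python3 -m handwheel '[0,0,0.02,0,-0.1, 0,0,0.02,0,-0.1, 0,0,0.02,0,-0.1, 0,0,0.02,0,-0.1, 0,0,0.02,0,-0.1]' 30
```

```text
clock: 7.0
tcp_pos: [0.3991, -0.3206, -0.0248]
ee_rot: [0.996, -0.086, -0.0, -0.0]
ft_force: [0.0, 0.0, -3.2]
grip_width: 0.0501
finger_force: 30.0
```

Gripped at 50.1 mm, 30 N; TCP stands 25 mm below the block's underside. Lift and carry toward the ledge.

```bash
python3 -m handwheel '[0,0,-0.2,0,-0.1, 0,0,-0.5,0,-0.1, 0,0,-0.8,0,-0.1, 0,0,-1,0,-0.1, 0,0,-1,0,-0.1]'; python3 -m handwheel '[0.1,-0.2,0,0,-0.1, 0.2,-0.45,0,0,-0.1, 0.3,-0.7,0,0,-0.1, 0.4,-0.95,0,0,-0.1, 0.4,-1,0,0,-0.1, 0.4,-1,0,0,-0.1]';python3 -m handwheel '[0.05,-0.2,0,-0.07,-0.1, 0.1,-0.45,0,-0.07,-0.1, 0.17,-0.7,0,-0.07,-0.1, 0.17,-0.95,0,-0.07,-0.1, 0.17,-1,0,-0.07,-0.1, 0.17,-1,0,-0.07,-0.1]'; python3 - <<'E'
from h import *
np.set_printoptions(precision=4,suppress=True)
c=snap('scene'); s=snap('top'); w=snap('wrist'); o=w['obs']; M=R.from_quat(o['ee_rot']).as_matrix(); t=np.array(o['tcp_pos'])
print(o['clock'],t,np.degrees(np.arctan2(M[1,0],M[0,0])),'err to ledge, tool units',(M.T@(np.array([.543,.0056,t[2]])-t))/.15)
for n in('ledge','reject_box','flap_edge','mouth'):
  print(n,[[(np.round(d['pixel']),round(d['p'],2)) for d in bot.look_for(q,n)] for q in(c,s,w)])
print('pred ledge/mouth corners wrist',[np.round(proj(w,p)) for p in([.598,-.001,.126],[.543,.0056,.075],[.5898,-.0661,.126],[.6055,.0642,.126])])
im=np.hstack([w['img'],np.zeros((480,4,3),np.uint8)]); a=cv2.resize(w['img'],(400,300)); b=cv2.resize(c['img'][190:340,120:320],(400,300),interpolation=cv2.INTER_CUBIC)
cv2.imwrite('pics/m5.png',np.hstack([cv2.resize(w['img'],(400,300)),b])[:,:,::-1])
E
```

```text
clock: 7.5
tcp_pos: [0.4016, -0.3224, 0.1296]
ee_rot: [0.996, -0.086, 0.003, 0.002]
ft_force: [0.0, -0.5, -3.7]
grip_width: 0.0501
finger_force: 30.0
clock: 8.1
tcp_pos: [0.4838, -0.1812, 0.1239]
ee_rot: [0.996, -0.084, -0.001, -0.0]
ft_force: [-0.3, -1.0, -3.1]
grip_width: 0.0494
finger_force: 30.0
clock: 8.7
tcp_pos: [0.5345, -0.0399, 0.1245]
ee_rot: [0.998, -0.058, -0.001, 0.0]
ft_force: [-0.6, -0.3, -2.9]
grip_width: 0.05
finger_force: 30.0
8.8 [ 0.5343 -0.0424  0.1247] -6.876139960440767 err to ledge, tool units [ 0.0194 -0.3246 -0.0005]
ledge [[(array([269., 200.]), 0.73)], [(array([159., 286.]), 0.51)], [(array([116., 219.]), 0.88)]]
reject_box [[(array([264., 201.]), 0.73)], [(array([159., 290.]), 0.53)], [(array([118., 214.]), 0.9)]]
flap_edge [[(array([251., 211.]), 0.83)], [], []]
mouth [[(array([265., 203.]), 0.93)], [(array([162., 289.]), 0.61), (array([289., 348.]), 0.32)], [(array([116., 215.]), 0.57)]]
pred ledge/mouth corners wrist [array([158., 216.]), array([239., 241.]), array([159., 346.]), array([159.,  87.])]
```

View pics/m5.png

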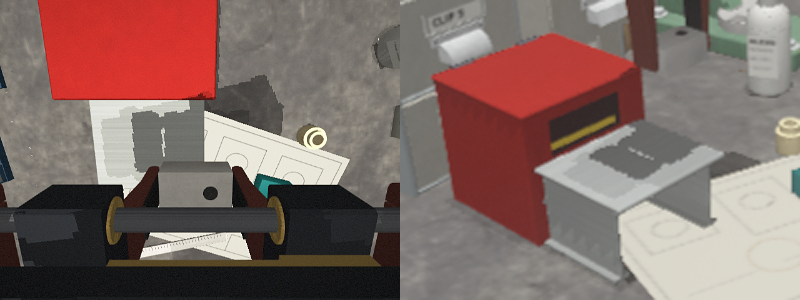

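Wrist view shows the lid's front edge at row ~157, columns 83–347, matching the predicted 159, 87–346, so the box pose holds; the block is in the grip. Move over the ledge and lower.

```bash
python3 -m handwheel '[0.02,-0.15,0,0,-0.1, 0.02,-0.33,0,0,-0.1, 0.02,-0.33,0.1,0,-0.1, 0.02,-0.33,0.25,0,-0.1, 0.02,-0.33,0.4,0,-0.1, 0.02,-0.33,0.45,0,-0.1, 0.02,-0.33,0.45,0,-0.1,0.02,-0.33,0.45,0,-0.1]'
```

```text
clock: 10.25
tcp_pos: [0.5445, 0.009, 0.0586]
ee_rot: [0.998, -0.059, 0.0, -0.0]
ft_force: [-0.2, -0.2, -3.2]
grip_width: 0.0499
finger_force: 30.0
```

```bash
python3 -m handwheel '[0,0,0.015,0,-0.1, 0,0,0.03,0,-0.1, 0,0,0.04,0,-0.1, 0,0,0.04,0,-0.1]'
```

```text
clock: 10.65
tcp_pos: [0.5439, 0.0089, 0.0519]
ee_rot: [0.998, -0.059, 0.0, 0.0]
ft_force: [-0.1, 0.1, -3.0]
grip_width: 0.0499
finger_force: 30.0
```

```bash
python3 -m handwheel '[0,0,0.01,0,-0.1, 0,0,0.01,0,-0.1, 0,0,0.01,0,-0.1]'
```

```text
clock: 10.95
tcp_pos: [0.5438, 0.0089, 0.0503]
ee_rot: [0.998, -0.059, -0.0, 0.0]
ft_force: [-0.4, 0.1, -3.5]
grip_width: 0.0493
finger_force: 30.0
```

```bash
python3 -m handwheel '[0,0,0.01,0,-0.1, 0,0,0.01,0,-0.1, 0,0,0.01,0,-0.1]'
```

```text
clock: 11.25
tcp_pos: [0.544, 0.0089, 0.0501]
ee_rot: [0.998, -0.059, 0.0, 0.0]
ft_force: [-4.8, -0.3, 9.1]
grip_width: 0.0495
finger_force: 30.0
```

Landed at the expected height (ledge 75 mm). Release and rise.

```bash
python3 -m handwheel '[0,0,-0.005,0,0.3, 0,0,-0.005,0,0.3, 0,0,-0.005,0,0.3, 0,0,-0.005,0,0.3, 0,0,-0.005,0,0.3]'; python3 -m handwheel '[0,0,-0.2,0,0.3, 0,0,-0.45,0,0.3, 0,0,-0.6,0,0.3, 0,0,-0.6,0,-1, 0,0,-0.6,0,-1,0,0,-0.6,0,-1,0,0,-0.6,0,-1]'; python3 - <<'E'
from h import *
np.set_printoptions(precision=4,suppress=True)
s=snap('top');w=snap('wrist'); o=w['obs']; M=R.from_quat(o['ee_rot']).as_matrix(); print(o['clock'],o['tcp_pos'],o['grip_width'])
for q in(s,w): print([(np.round(d['pixel']),round(d['p'],2),onz(q,d['pixel'],.1)) for d in bot.look_for(q,'steel_block')])
cv2.imwrite('pics/m6.png',cv2.resize(w['img'],(640,480))[:,:,::-1])
E
```

```text
clock: 11.75
tcp_pos: [0.5439, 0.0089, 0.0495]
ee_rot: [0.998, -0.059, -0.0, 0.0]
ft_force: [-0.8, -0.7, 1.1]
grip_width: 0.057
finger_force: 0.0
clock: 12.45
tcp_pos: [0.543, 0.0088, 0.1383]
ee_rot: [0.998, -0.059, -0.001, 0.0]
ft_force: [-0.7, -0.1, -0.4]
grip_width: 0.0282
finger_force: 0.0
12.5 [0.5432 0.0089 0.1384] 0.024484748565128372
[(array([265., 318.]), 0.85, array([ 0.4396, -0.1404,  0.1   ])), (array([306., 429.]), 0.79, array([ 0.3481, -0.3821,  0.1   ]))]
[(array([289., 496.]), 0.87, array([ 0.4998, -0.1098,  0.1   ])), (array([241., 311.]), 0.69, array([0.5473, 0.0092, 0.1   ]))]
```

View pics/m6.png

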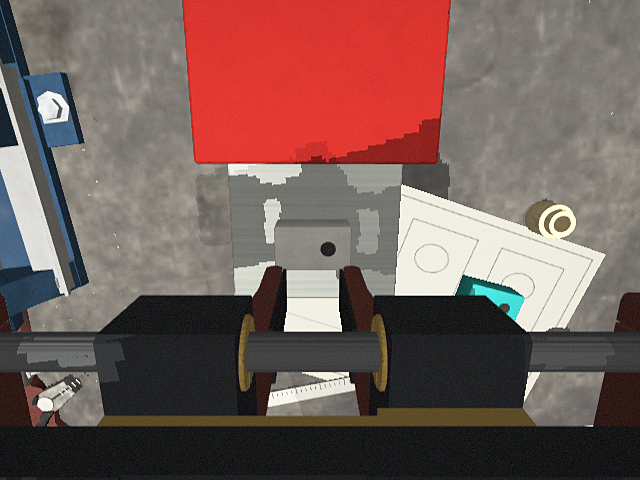

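The block lies flat and square on the ledge, centre about (245,313), fingers clear, flap side free. Now back off behind it and come down with shut fingers, feeling for the ledge.

```bash
python3 -m handwheel '[-0.15,0,0,0,-1, -0.28,0,0,0,-1, -0.28,0,0.1,0,-1, -0.28,0,0.22,0,-1, -0.28,0,0.32,0,-1, -0.28,0,0.32,0,-1]'; python3 -m handwheel '[0,0,0.02,0,-1, 0,0,0.04,0,-1, 0,0,0.04,0,-1]'
```

```text
clock: 13.25
tcp_pos: [0.5007, 0.0137, 0.0898]
ee_rot: [0.998, -0.059, -0.002, 0.0]
ft_force: [-0.2, 0.1, -0.2]
grip_width: 0.0007
finger_force: 0.0
clock: 13.55
tcp_pos: [0.5024, 0.0139, 0.0858]
ee_rot: [0.998, -0.059, 0.0, -0.0]
ft_force: [-0.3, 0.3, 1.2]
grip_width: 0.0004
finger_force: 0.0
```

```bash
python3 -m handwheel '[0,0,0.02,0,-1, 0,0,0.04,0,-1, 0,0,0.04,0,-1]'; python3 -m handwheel '[0,0,0.02,0,-1, 0,0,0.02,0,-1]'; python3 -c "
from h import *
w=snap('wrist'); save(w,'m7.png')"
```

```text
clock: 13.85
tcp_pos: [0.502, 0.0138, 0.0793]
ee_rot: [0.998, -0.059, -0.0, 0.0]
ft_force: [0.5, -0.4, -0.9]
grip_width: 0.0001
finger_force: 0.0
clock: 14.05
tcp_pos: [0.502, 0.0138, 0.0763]
ee_rot: [0.998, -0.059, -0.0, 0.0]
ft_force: [-0.9, 0.7, -0.3]
grip_width: 0.0007
finger_force: 0.0
```

View pics/m7.png

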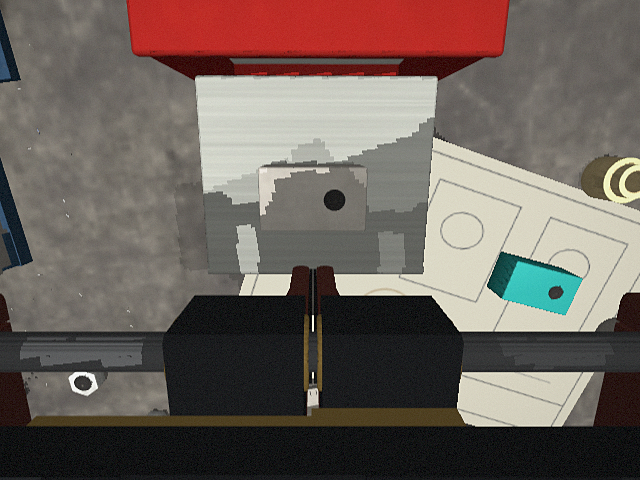

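The fingers sit at the ledge's outer edge (row 267, column 312), block at (200,313), square to the push. Their tip rows have not changed with opening, so tips are ~28 mm above the TCP; lower to TCP 0.054 and push.

```bash
python3 -m handwheel '[0,0,0.08,0,-1, 0,0,0.145,0,-1, 0,0,0.145,0,-1]'; python3 -m handwheel '[0.06,0,0,0,-1, 0.11,0,0,0,-1, 0.16,0,0,0,-1, 0.21,0,0,0,-1, 0.26,0,0,0,-1, 0.31,0,0,0,-1, 0.36,0,0,0,-1, 0.4,0,0,0,-1, 0.4,0,0,0,-1]'
python3 -c "
from h import *
w=snap('wrist'); print([(np.round(d['pixel']),round(d['p'],2),onz(w,d['pixel'],.1).round(4)) for d in bot.look_for(w,'steel_block')])"
```

```text
clock: 14.4
tcp_pos: [0.5008, 0.0137, 0.053]
ee_rot: [0.998, -0.059, -0.002, 0.0]
ft_force: [0.9, -0.8, -0.1]
grip_width: 0.0007
finger_force: 0.0
clock: 15.3
tcp_pos: [0.5633, 0.0067, 0.0549]
ee_rot: [0.998, -0.059, 0.001, -0.0]
ft_force: [-0.5, 0.6, -0.1]
grip_width: 0.0006
finger_force: 0.0
[(array([254., 314.]), 0.83, array([0.5841, 0.0039, 0.1   ])), (array([382., 550.]), 0.63, array([ 0.5107, -0.0963,  0.1   ]))]
```

```bash
python3 -m handwheel '[0.02,0,0,0,-1, 0.04,0,0,0,-1, 0.06,0,0,0,-1, 0.08,0,0,0,-1, 0.1,0,0,0,-1, 0.1,0,0,0,-1]'
python3 -c "
from h import *
w=snap('wrist'); print([(np.round(d['pixel']),round(d['p'],2),onz(w,d['pixel'],.1).round(4)) for d in bot.look_for(w,'steel_block')])"
```

```text
clock: 16.0
tcp_pos: [0.5755, 0.0052, 0.0548]
ee_rot: [0.998, -0.059, -0.001, 0.0]
ft_force: [-7.1, 0.8, 5.0]
grip_width: 0.0004
finger_force: 3.2
[(array([390., 541.]), 0.7, array([ 0.5197, -0.0936,  0.1   ])), (array([272., 314.]), 0.64, array([0.5889, 0.003 , 0.1   ]))]
```

A 7 N back and 5 N up reaction is more than the flap gives; perhaps the gripper's body rubs on the lid. Check the geometry and force.

```bash
python3 - <<'E'
from h import *
np.set_printoptions(precision=4,suppress=True)
print('offset',bot.grip_point_offset)
w=snap('wrist'); o=w['obs']; M=R.from_quat(o['ee_rot']).as_matrix(); t=np.array(o['tcp_pos']); print(o['clock'],t,o['ft_force'],o['ft_torque'],o['finger_force'])
for h in (.02,.03,.04,.06,.08,.1):
  print(h,'finger row267:',(M.T@(onz(w,[267,300],t[2]+h)-t))[0],'carrier row296:',(M.T@(onz(w,[296,165],t[2]+h)-t))[:2])
s=snap('scene')
print([(np.round(d['pixel']),round(d['p'],2)) for n in('flap','flap_edge','steel_block') for d in bot.look_for(s,n)], 'block px if on ledge',proj(s,[.6,.0,.09]))
E
```

```text
offset 0.0187
16.1 [0.5755 0.0052 0.0548] [-5.4272  1.1935  4.2702] [ 0.1924  1.3279 -0.0099] 3.1113973259925842
0.02 finger row267: 0.006769934555756975 carrier row296: [-0.0086 -0.0741]
0.03 finger row267: 0.010205215856073804 carrier row296: [-0.0042 -0.0698]
0.04 finger row267: 0.013640497156390744 carrier row296: [ 0.0001 -0.0655]
0.06 finger row267: 0.02051105975702451 carrier row296: [ 0.0087 -0.0569]
0.08 finger row267: 0.027381622357658276 carrier row296: [ 0.0174 -0.0483]
0.1 finger row267: 0.03425218495829204 carrier row296: [ 0.026  -0.0398]
[(array([281., 330.]), 0.71), (array([240., 429.]), 0.63), (array([258., 204.]), 0.59)] block px if on ledge (np.float64(252.9401296664263), np.float64(213.409642207546))
```

Torque suggests contact at the fingertips: most likely the block. Continue gently.

```bash
python3 -m handwheel '[0.015,0,0,0,-1, 0.03,0,0,0,-1, 0.03,0,0,0,-1]'
python3 -c "
from h import *
w=snap('wrist'); print(w['obs']['ft_force'],[(np.round(d['pixel']),round(d['p'],2),onz(w,d['pixel'],.1).round(4)) for d in bot.look_for(w,'steel_block')])"
```

```text
clock: 16.65
tcp_pos: [0.5795, 0.0048, 0.0549]
ee_rot: [0.998, -0.059, -0.002, 0.0]
ft_force: [-7.8, 0.6, 7.8]
grip_width: 0.0008
finger_force: 4.2
[-7.81310666  0.62569761  7.80103987] [(array([393., 539.]), 0.92, array([ 0.522 , -0.0935,  0.1   ]))]
```

```bash
python3 -m handwheel '[0,0,-0.02,0,-1, 0,0,-0.05,0,-1, 0,0,-0.05,0,-1]'
python3 -c "
from h import *
w=snap('wrist'); print(w['obs']['ft_force'],w['obs']['ft_torque'],[(np.round(d['pixel']),round(d['p'],2),onz(w,d['pixel'],.1).round(4)) for d in bot.look_for(w,'steel_block')])
s=snap('scene'); print([(n,np.round(d['pixel']),round(d['p'],2)) for n in('flap','flap_edge','steel_block') for d in bot.look_for(s,n)])
save(w,'n1.png');save(s,'n2.png')"
```

```text
clock: 17.05
tcp_pos: [0.582, 0.0044, 0.0631]
ee_rot: [0.998, -0.059, 0.001, -0.0]
ft_force: [-0.4, 0.0, 2.0]
grip_width: 0.0006
finger_force: 1.0
[-0.42200369  0.01156927  1.9625256 ] [0.02662873 0.41730572 0.0186448 ] [(array([392., 533.]), 0.6, array([ 0.5186, -0.0955,  0.1   ]))]
[('steel_block', array([238., 430.]), 0.97), ('steel_block', array([259., 206.]), 0.95), ('steel_block', array([282., 332.]), 0.6)]
```

Raising 8 mm removed most of the load; keep pushing at this height in small steps.

```bash
python3 -m handwheel '[0.015,0,0,0,-1, 0.03,0,0,0,-1, 0.03,0,0,0,-1]'
python3 -c "
from h import *
s=snap('scene'); print(s['obs']['ft_force'],[(n,np.round(d['pixel']),round(d['p'],2)) for n in('flap','flap_edge','steel_block') for d in bot.look_for(s,n)])
save(s,'n3.png')"
```

```text
clock: 17.65
tcp_pos: [0.5863, 0.0039, 0.0624]
ee_rot: [0.998, -0.059, 0.0, -0.0]
ft_force: [-0.4, 0.2, -0.1]
grip_width: 0.0008
finger_force: 0.0
[-0.39118197  0.20521287 -0.08479346] [('flap', array([274., 201.]), 0.41), ('steel_block', array([240., 428.]), 0.67), ('steel_block', array([281., 332.]), 0.67), ('steel_block', array([257., 205.]), 0.6), ('steel_block', array([272., 199.]), 0.34)]
```

Contact is gone: probably dropped. Back off, rise, and check the flap strip against the first picture.

```bash
python3 -m handwheel '[-0.1,0,0,0,-1, -0.25,0,0,0,-1, -0.35,0,-0.1,0,-1, -0.35,0,-0.4,0,-1, -0.35,0,-0.7,0,-1, -0.35,0,-1,0,-1,-0.35,0,-1,0,-1]'
python3 - <<'E'
from h import *
s=snap('scene'); w=snap('wrist'); save(s,'n4.png'); a=cv2.imread('pics/scene.png')[:,:,::-1]
def yel(i):
    h=cv2.cvtColor(np.ascontiguousarray(i[225:275,180:245]),cv2.COLOR_RGB2HSV); m=(h[...,0]>18)&(h[...,0]<35)&(h[...,1]>120)&(h[...,2]>90); p=np.argwhere(m); return len(p),p.mean(0)+[225,180] if len(p) else None,(p.min(0)+[225,180],p.max(0)+[225,180]) if len(p) else None
for i in('scene','n2','n3','n4'): print(i,yel(cv2.imread(f'pics/{i}.png')[:,:,::-1]))
d=np.abs(a.astype(int)-s['img']).max(2)[220:320,130:300]; p=np.argwhere(d>50); print('changed',len(p), p.mean(0)+[220,130] if len(p) else '')
o=w['obs'];print(o['clock'],o['tcp_pos'],o['ft_force'])
for q in(s,w): print([(np.round(d['pixel']),round(d['p'],2),onz(q,d['pixel'],.09).round(3)) for d in bot.look_for(q,'steel_block')])
print('ledge pts',proj(s,[.543,.0056,.09]),proj(w,[.543,.0056,.09]),proj(w,[.59,0,.09]))
E
```

```text
clock: 18.55
tcp_pos: [0.537, 0.0106, 0.2187]
ee_rot: [0.998, -0.059, 0.005, -0.001]
ft_force: [0.7, -1.0, -0.1]
grip_width: 0.0005
finger_force: 0.0
scene (125, array([255.728, 211.232]), (array([248, 196]), array([264, 227])))
n2 (0, None, None)
n3 (0, None, None)
n4 (125, array([255.728, 211.232]), (array([248, 196]), array([264, 227])))
changed 1489 [268.05036938 236.05372733]
18.6 [0.53543864 0.0102712  0.2155221 ] [-0.40513724 -0.41749753 -0.55640885]
[(array([239., 428.]), 0.85, array([ 0.306, -0.253,  0.09 ])), (array([281., 331.]), 0.56, array([ 0.378, -0.025,  0.09 ]))]
[(array([266., 463.]), 0.91, array([ 0.479, -0.12 ,  0.09 ]))]
ledge pts (np.float64(262.56831233890307), np.float64(236.59184916394761)) (np.float64(212.1257093986459), np.float64(316.96870702093935)) (np.float64(156.68622421031102), np.float64(317.17630509038173))
```

The flap's yellow strip is exactly as at the start (shut), and no grey block shows on the ledge or table any more. Hand in.

```bash
python3 -m handwheel '[0,0,0,0,-1,0,0,0,0,-1,0,0,0,0,-1,0,0,0,0,-1,0,0,0,0,-1]'; python3 -c "
from station import bot
print(bot.close_job())"
```

```text
clock: 19.25
tcp_pos: [0.5334, 0.0102, 0.2121]
ee_rot: [0.998, -0.059, -0.0, 0.0]
ft_force: [-0.6, 0.1, 0.2]
grip_width: 0.0005
finger_force: 0.0
the job is handed in; nothing more can be done
None
```

I set the steel block on the ledge, let go, pushed it through the flap and handed the job in at about 19 s. Afterwards the flap looked shut and the block no longer showed on the ledge or table, but I could not see into the box and the hand-in gave no verdict.

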